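# Slide the mister into its empty stall

## Robot

A 6-joint arm with a two-finger parallel gripper is mounted at the origin on the work surface. World frame = base frame: x ahead of the robot, y to its left, z up, the work surface at z = 0. Lengths are in mm, angles in rad, forces in N, time in s.
With the tool pointing down it reaches from about 400 to 925 mm from the base axis. Payload 12.5 kg.
Tool frame: the origin (TCP) lies midway between the tips of the shut fingers; the grasp point (between the pads) lies 19 mm behind it; z points along the fingers, y is the direction in which the jaws open and shut (so a half turn about z gives the same grasp; the last joint's range is limited). The gripper opens to 95 mm and grips with 3 to 60 N. Pads are 20 mm wide; open, the fingers measure 119 mm over their backs; the gripper's body (75 mm by 180 mm) begins 59 mm behind the grasp point.
Start: joints at [-1.249, 0.491, 1.559, -0, 1.092, -0.106], TCP at [259.318, -568.684, 214.661] pointing down, gripper open.
Joint ranges: [-3.1, 3.1], [-0.84, 2.19], [0.05, 2.79], [-1.13, 4.28], [0.06, 2.93], [-2.69, 2.69]. Speed limits (rad/s): [2.22, 2.22, 2.79, 3.14, 3.14, 3.14].

## Interface

Orientations are given as [roll, pitch, yaw] about the fixed x, y, z axes, in that order (R = Rz(yaw) Ry(pitch) Rx(roll)).
In Python, from cell import env gives the robot as it stands.
- The arm moves only by the tool arm_command, never from a script. Its argument "steps" is a list of rows, each an object of numbers: "dx", "dy", "dz": the shift along the tool's x, y, z as a fraction of full scale; "rx", "ry", "rz": the turn, a rotation vector about the tool's x, y, z as a fraction of full scale; "claw": the gripper command: -1 is fully open, 1 is shut, values between are in proportion. In form: [{"dx": .., "dy": .., "dz": .., "rx": .., "ry": .., "rz": .., "claw": ..}, ...]. A call has 1 to 10 rows; each row shifts and turns the pose as measured when the row begins, along the tool's axes as they then stand; what a row does not reach is not made up. Full scale, the value 1, is 0.8 m for a shift and 90 degrees for a turn. A row lasts 1/8 s, in which the tool goes at most 62.5 mm and 10.7 degrees, less where a joint would pass 70% of its speed; a pose out of reach is approached as far as the arm can. A call with a number of a shift or a turn outside -1 to 1 is refused whole. A call with a gripper value outside its range is refused whole. The fingers move at their own pace and stop on an object; the grip force is fixed at half the most. Time passes only in rows, so rows that do not move let the fingers close. It gives the time, the measured TCP pose, the force and the opening at its end, in the units of the state.
- env.state(): the state, without advancing time (a new reading comes with each control period).
- env.read_camera(name): name is "scene" or "top" or "wrist"; returns (picture, depth): 480x640x3 uint8, red, green, blue; 480x640 float32, mm along the optical axis (not along the pixel's ray), 0 where there is no reading.
- env.get_calibration(name): a dict with "vfov" (degrees; the focal length in pixels is half the picture's height over the tangent of half this angle, whatever the lens; pixels are square), "cx", "cy" (the principal point, pixels), "k1" (the pictures are not rectified: a ray, as slopes to the right and down, at radius r is drawn at 1 + k1 r^2 times it, then the intrinsics apply), "xyz" and "attitude" of the camera in the world. Camera axes: x right, y up, looking along -z (the intrinsics and any distortion apply to the point x, -y, -z); pixel columns grow to the right and rows downward; lengths in mm; the calibration is good to about 2 mm. A picture is of the moment at which its call begins: read the wrist's pose just before it. get_calibration takes no time and is no camera call; for the wrist camera it gives the pose at the moment of the call.
- env.job_done(): hands the job in, once; it reports no verdict.
The state is a dict: "t": time; "joints": joint angles; "qvel": joint speeds; "tau": joint torques, N m; "eef_pos": TCP position; "tcp_rot": TCP orientation; "ft_force": force on the tool from outside, world axes, zero at the start; "moment": the same for the moment, N m; "opening": opening from 0.0 (shut) to 1.0 (fully open).
Only numpy, scipy, OpenCV 4.12 (cv2) and the standard library are available. Lean on these libraries where they do the work, as an engineer would, in place of code of your own. Each camera call takes 0.05 s, during which the arm holds its last target.

## Task

Push the tall aluminium spray bottle across the table and into the empty wooden stall, in through the open side, until it stands against the stall's back rail. Push low on its body with the fingers so that it slides upright: do not grip it, lift it, tip it or touch its shoulder or spray head, and leave everything else on the table where it is. Finish with the hand clear of it.

Things in the scene. Friction and masses are not known exactly. Their poses are not given: they have to be found in the camera images.
- mister: Aluminium spray bottle, loose, 0.4 kg, upright, 192 mm tall: round foot 72 mm in diameter, straight-sided up to 40 mm; a cone narrows it to 44 mm at 72 mm; slim body to 118 mm; then shoulder, neck and black spray head. Origin at the centre of its underside, z up, +x the way its nozzle points (roughly away from the robot). Push on the straight side of the foot: pushed much higher it may tip.
- mister_top: The spray bottle's shoulder, neck and head, one piece with it, from 118 to 192 mm above the table. Nozzle and trigger stick out up to 62 mm from the axis towards its +x; towards -x the head reaches 18 mm. Not to be touched. Origin on the bottle's axis, 118 mm above its underside.
- stall: The empty stall, fixed to the table: three plain wooden rails, 24 mm high and 12 mm thick, in a U that is open on its -x side (roughly towards the robot); the table itself is its floor. Inner width 98 mm (along y). Inner face of the back rail at x = +40 mm, side rails from x = -16 mm to the back. Origin at table level midway between the side rails: a bottle that touches the back rail has its axis at x = +4 mm.
- stall_used: A second stall, the same in shape and size, fixed; the amber bottle stands in it.
- feed_bottle: Amber glass bottle of plant feed, 62 mm in diameter, 190 mm high, standing in the other stall. Origin at the centre of its underside. To be left alone.
- bonsai: Bonsai in an indigo glazed pot 180 mm across, about 210 mm high in all. Origin at the centre of its underside. To be left alone.
- seed_tray: Green plastic seed tray, 240 x 170 x 45 mm. Origin at the centre of its underside. To be left alone.
- trowel: Hand trowel lying flat, about 290 mm long (x from -153 to +135 mm, blade towards +x), 60 mm wide, 27 mm high. To be left alone.
- marker: Bamboo plant marker stick lying flat, 150 x 14 x 5 mm, along x. To be left alone.
- wire_ring: Coil of copper bonsai wire lying flat, 90 mm outside diameter, 14 mm high. To be left alone.
- clay_pot: Small terracotta pot, 92 mm across, 75 mm high. Origin at the centre of its underside. To be left alone.
Mind the look-alikes: they are no part of the job. What is shaped like the mister but turquoise is not meant.

How it is judged (in metres and radians):
At the end, for the whole second after the job is handed in: The spray bottle stands upright (within 0.05 rad) and at rest on the table between the side rails of the empty stall, no more than 10 mm from its back rail, and is let go (x of mister in the frame of stall between -0.006 and 0.01 m and y of mister in the frame of stall between -0.018 and 0.018 m and angle between mister's own z axis and vertical below 0.05 rad and height (world z) of mister below 0.004 m and linear speed of mister below 0.02 m/s); the robot touches nothing.
It fails at once if The spray bottle leaned by more than 0.25 rad (angle between mister's own z axis and vertical above 0.25 rad).
It fails at once if The spray bottle was lifted: its foot rose more than 12 mm (height (world z) of mister above 0.012 m).
It fails at once if The spray bottle's shoulder, neck or head was touched with more than 1 N (contact force between any of the fingers, the arm and mister_top above 1 N).
It fails at once if The spray bottle was taken between the fingers (horizontal distance between the grasp point and mister below 0.022 m and height (world z) of the grasp point below 0.2 m).
It fails at once if The amber bottle, bonsai, seed tray, trowel, marker stick, wire coil or clay pot was moved by more than 15 mm (distance of any of feed_bottle, bonsai, seed_tray, trowel, marker, wire_ring, clay_pot from where it was at the start of the episode above 0.015 m).
It also fails if it takes over 64 s, if anything falls off the work surface, if the arm or the gripper's body presses on something with over 40 N, if the wrist force passes 120 N, or if a joint passes its speed limit or range.

## Working session

There is one attempt and no reset: what is moved stays moved. The work goes in short steps, Python scripts to look and compute and a tool call to move; the robot and the scene stay as the last step left them, time stands still between calls to the robot, and variables do not carry over. Pictures are saved under pics/ and viewed, and the job is handed in when it is done.

Besides the shell and the picture viewer there is one more tool, called after "Emit:" by a JSON object that holds its "fn" and its "kwargs", one argument or row to a line. arm_command: Moves the arm, as the interface text tells. Its arguments: {"type":"object","properties":{"steps":{"type":"array","items":{"type":"object","properties":{"dx":{"type":"number"},"dy":{"type":"number"},"dz":{"type":"number"},"rx":{"type":"number"},"ry":{"type":"number"},"rz":{"type":"number"},"claw":{"type":"number"}}}}},"required":["steps"]}

```bash
mkdir -p pics; ls
cat > h.py <<'E'
import numpy as np, cv2
from cell import env
from scipy.spatial.transform import Rotation as R
def cam(n,save):
    c=env.get_calibration(n); im,d=env.read_camera(n)
    cv2.imwrite('pics/'+save+'.png',im[:,:,::-1]); np.savez('pics/'+save,im=im,d=d,c=np.array(c,dtype=object)); return im,d,c
def load(s):
    z=np.load('pics/'+s+'.npz',allow_pickle=True); return z['im'],z['d'],z['c'].item()
def ray(c,u,v):
    f=240/np.tan(np.radians(c['vfov'])/2)
    K=np.array([[f,0,c['cx']],[0,f,c['cy']],[0,0,1.]])
    p=cv2.undistortPoints(np.array([[[u,v]]],float),K,np.array([c['k1'],0,0,0.]))[0,0]
    return np.array(c['xyz'],float), R.from_euler('xyz',c['attitude']).as_matrix()@np.array([p[0],-p[1],-1])
def onz(c,u,v,z):
    o,r=ray(c,u,v); return o+r*(z-o[2])/r[2]
def pt(c,d,u,v):
    o,r=ray(c,u,v); return o+r*d[int(v),int(u)]
E
python3 - <<'E'
from h import *
print(env.state())
for n in('scene','top'):
    im,d,c=cam(n,n+'0'); print(c)
E
```

```text
pics
{'t': 0.0, 'joints': array([-1.24861077e+00,  4.91566850e-01,  1.55947442e+00, -1.25384379e-05,
        1.09166020e+00, -1.05591717e-01]), 'qvel': array([ 0.00056805,  0.000354  , -0.00185576,  0.00108691, -0.00145525,
        0.00094269]), 'tau': array([ 3.04114415e-03, -6.12641215e+01, -2.58191693e+01,  6.94326544e-02,
        4.82929498e-02, -1.00283169e-04]), 'eef_pos': array([ 259.22519271, -568.43644826,  214.04861089]), 'tcp_rot': array([-3.14048884e+00, -1.05805910e-04,  4.27783002e-01]), 'ft_force': array([ 0.39946454, -0.6192217 , -1.03867506]), 'moment': array([-0.02732211,  0.08387477, -0.00463213]), 'opening': 0.9990276973614229}
{'vfov': 55.70241011406732, 'cx': 317.16900407652344, 'cy': 238.27039732775128, 'k1': 0.02614106314846737, 'xyz': array([1120.6344894 ,  186.18999143,  866.11955979]), 'attitude': array([ 0.65517575, -0.00256078,  1.8984453 ])}
{'vfov': 50.01981575548928, 'cx': 312.67677775495116, 'cy': 244.07577307344317, 'k1': -0.06245240373402191, 'xyz': array([ 338.78820761,   28.06756487, 1333.09359897]), 'attitude': array([ 0.16356734,  0.00724591, -1.59515886])}
```

View pics/scene0.png

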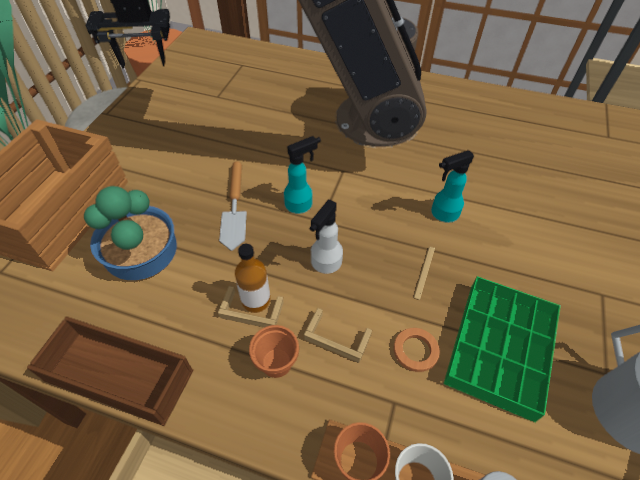

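View pics/top0.png

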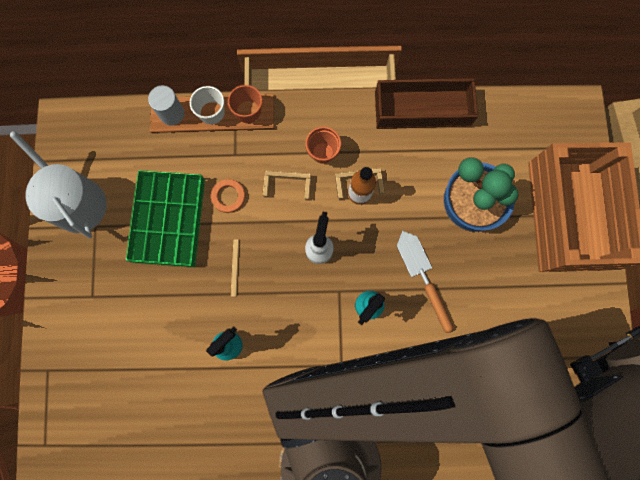

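Candidates: the silver sprayer at scene (327,248) / top (320,248), and turquoise ones at scene (298,190) and (449,200). The silver one fits "aluminium". The empty stall is at scene (337,335) / top (288,183); the other stall holds the amber bottle. I'll measure these next and make a crop to confirm.

Run:
```python
from h import *
from scipy.optimize import least_squares
def cloud(s,box):
    im,d,c=load(s); u0,u1,v0,v1=box
    f=240/np.tan(np.radians(c['vfov'])/2);K=np.array([[f,0,c['cx']],[0,f,c['cy']],[0,0,1.]])
    uu,vv=np.meshgrid(np.arange(u0,u1),np.arange(v0,v1)); P=np.stack([uu.ravel(),vv.ravel()],1).astype(float)
    n=cv2.undistortPoints(P[:,None],K,np.array([c['k1'],0,0,0.]))[:,0]
    dd=d[vv.ravel(),uu.ravel()]
    X=np.c_[n[:,0],-n[:,1],-np.ones(len(n))]*dd[:,None]
    return X@R.from_euler('xyz',c['attitude']).as_matrix().T+np.array(c['xyz']),P,im[vv.ravel(),uu.ravel()]
for s,mb,sb in(('scene0',(295,355,195,280),(295,380,300,365)),('top0',(295,345,205,270),(255,318,165,205))):
    X,P,C=cloud(s,mb)
    m=(X[:,2]>8)&(X[:,2]<38); Y=X[m]
    r=least_squares(lambda q:np.hypot(Y[:,0]-q[0],Y[:,1]-q[1])-36,Y[:,:2].mean(0),loss='soft_l1',f_scale=2).x
    print(s,'foot',r,m.sum(),'zmax',X[:,2].max(),'table z',np.median(X[X[:,2]<8,2]))
    h=X[(X[:,2]>150)&(X[:,2]<200)]; 
    if len(h): print(' head mean',h.mean(0),'min/max',h.min(0),h.max(0), 'far',h[np.argmax(np.hypot(*(h[:,:2]-r).T))])
    X,P,C=cloud(s,sb)
    m=(X[:,2]>18)&(X[:,2]<30);Y=X[m][:,:2].astype(np.float32)
    print(' rails n',m.sum(),'z',np.median(X[m,2]),cv2.minAreaRect(Y), Y.min(0),Y.max(0))
    np.save('pics/rail_'+s,Y)
    a=X[m]
    # raster
    g=np.zeros((60,70),int)
im=load('scene0')[0][170:380,260:460,::-1]; cv2.imwrite('pics/crop.png',cv2.resize(im,None,fx=2.8,fy=2.8,interpolation=cv2.INTER_CUBIC))
```

```text
scene0 foot [540.63176283  10.6061853 ] 382 zmax 866.1195597911508 table z -1.618231266703333
 head mean [566.71125515  14.3963361  182.75197372] min/max [527.75631444  -5.62133365 150.13203789] [605.73604363  31.20588218 193.43741691] far [605.73604363   6.59215229 185.65011276]
 rails n 678 z 22.41139765831258 ((718.4349975585938, 95.94955444335938), (122.06848907470703, 68.80300903320312), 84.54774475097656) [679.8955    32.392395] [757.6767  159.26797]
top0 foot [542.4342593   17.10914631] 46 zmax 1333.0935989691566 table z -0.10352465254777599
 head mean [557.44300181  12.89618494 188.23459686] min/max [522.66884313  -2.30027708 150.67286517] [601.99438162  31.02592605 197.31761777] far [ 6.01653650e+02 -4.55422951e-01  1.86203627e+02]
 rails n 396 z 23.638542745402333 ((716.1106567382812, 98.42414855957031), (122.42217254638672, 69.17855834960938), 84.11803436279297) [675.7592    34.867382] [755.5354  159.76709]
```

View pics/crop.png

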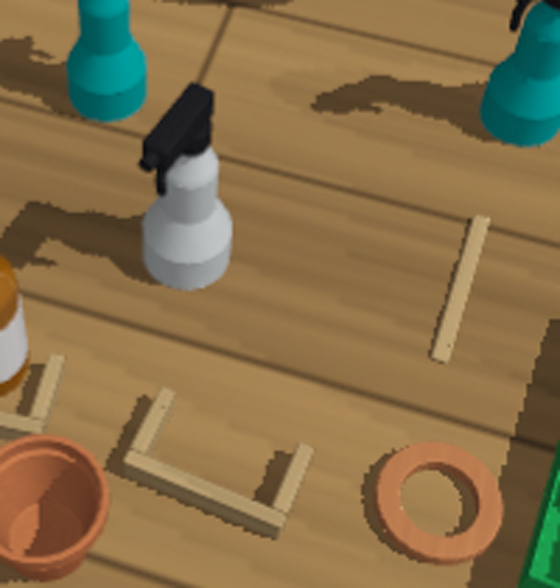

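Run:
```python
from h import *
im,d,c=load('top0')
for n,u,v in(('turq near body',366,300),('turq near head a',360,320),('turq near head b',380,296),('turq2',228,347),('turq2 head',212,352),('turq2 head',235,332),('amber cap',366,174),('trowel tip',401,233),('trowel handle end',450,330),('marker a',234,294),('marker b',236,240),('ring',228,195),('pot',322,144)):
    print(n,pt(c,d,u,v).round())
im,d,c=cam('wrist','wrist0'); print(c)
```

```text
turq near body [402. -89. 127.]
turq near head a [356. -69. 185.]
turq near head b [ 407. -114.  193.]
turq2 [302. 234. 127.]
turq2 head [294. 257. 194.]
turq2 head [336. 237.   3.]
amber cap [687. -95. 193.]
trowel tip [ 582. -200.    5.]
trowel handle end [ 327. -309.   23.]
marker a [433. 239.   4.]
marker b [574. 233.   7.]
ring [697. 255.   3.]
pot [832.   0.   7.]
{'vfov': 71.27729421181104, 'cx': 319.9009263542267, 'cy': 244.0474631419749, 'k1': -0.041748240428721314, 'xyz': array([ 335.28524341, -533.94760305,  384.17201218]), 'attitude': array([-2.99213852e-01,  7.53304145e-04, -1.14471495e+00])}
```

View pics/wrist0.png

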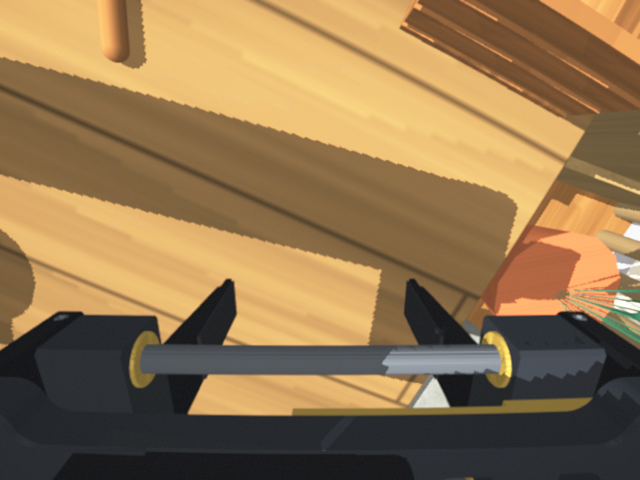

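```bash
cat >> h.py <<'E'
def tgt(yaw,tilt):
    return R.from_euler('z',yaw,degrees=True)*R.from_euler('x',180,degrees=True)*R.from_euler('y',tilt,degrees=True)
def go(p,yaw,tilt):
    s=env.state(); R0=R.from_euler('xyz',s['tcp_rot'])
    dp=R0.inv().apply(np.array(p,float)-s['eef_pos'])
    rv=(R0.inv()*tgt(yaw,tilt)).as_rotvec()
    print('pos',s['eef_pos'].round(1),'d mm',dp.round(1),'frac',(dp/800).round(4),'rot deg',np.degrees(rv).round(2),'frac',(rv/(np.pi/2)).round(4),'F',s['ft_force'].round(1),'t',round(s['t'],2))
E
python3 -c "
from h import *
go((548,-75,300),95,0);go((548,-75,300),95,40)"
```

```text
pos [ 259.3 -568.5  214.2] d mm [ 467.5 -329.3  -85.5] frac [ 0.5844 -0.4116 -0.1069] rot deg [-4.000e-02 -3.000e-02 -7.048e+01] frac [-4.000e-04 -3.000e-04 -7.832e-01] F [0.4 0.5 0.8] t 0.15
pos [ 259.3 -568.5  214.2] d mm [ 467.5 -329.3  -85.5] frac [ 0.5844 -0.4116 -0.1069] rot deg [ 24.51  34.72 -67.46] frac [ 0.2724  0.3857 -0.7496] F [0.4 0.5 0.8] t 0.15
```

Emit:
{"fn": "arm_command", "kwargs": {
  "steps": [
    {"dz":-0.05,"claw":0},
    {"dz":-0.05,"claw":0},
    {"dx":0.058,"dy":-0.041,"claw":0},
    {"dx":0.058,"dy":-0.041,"claw":0},
    {"dx":0.058,"dy":-0.041,"claw":0},
    {"dx":0.058,"dy":-0.041,"claw":0},
    {"dx":0.058,"dy":-0.041,"claw":0},
    {"dx":0.058,"dy":-0.041,"claw":0},
    {"dx":0.058,"dy":-0.041,"claw":0},
    {"dx":0.058,"dy":-0.041,"claw":0}
  ]
}}

```text
$.steps[0]: bad value
```

```bash
python3 -c "
from h import *
go((548,-75,300),95,0)"
```

```text
pos [ 259.3 -568.5  214.2] d mm [ 467.5 -329.3  -85.5] frac [ 0.5844 -0.4116 -0.1069] rot deg [-4.000e-02 -3.000e-02 -7.048e+01] frac [-4.000e-04 -3.000e-04 -7.832e-01] F [0.4 0.5 0.8] t 0.15
```

All fields are probably needed in every row.

Emit:
{"fn": "arm_command", "kwargs": {
  "steps": [
    {"dx":0,"dy":0,"dz":-0.05,"rx":0,"ry":0,"rz":0,"claw":0},
    {"dx":0,"dy":0,"dz":-0.05,"rx":0,"ry":0,"rz":0,"claw":0},
    {"dx":0.058,"dy":-0.041,"dz":0,"rx":0,"ry":0,"rz":0,"claw":0},
    {"dx":0.058,"dy":-0.041,"dz":0,"rx":0,"ry":0,"rz":0,"claw":0},
    {"dx":0.058,"dy":-0.041,"dz":0,"rx":0,"ry":0,"rz":0,"claw":0},
    {"dx":0.058,"dy":-0.041,"dz":0,"rx":0,"ry":0,"rz":0,"claw":0},
    {"dx":0.058,"dy":-0.041,"dz":0,"rx":0,"ry":0,"rz":0,"claw":0},
    {"dx":0.058,"dy":-0.041,"dz":0,"rx":0,"ry":0,"rz":0,"claw":0},
    {"dx":0.058,"dy":-0.041,"dz":0,"rx":0,"ry":0,"rz":0,"claw":0}
  ]
}}

```text
t: 1.27
eef_pos: [463.3, -217.3, 295.4]
tcp_rot: [-3.137, -0.001, 0.421]
ft_force: [0.8, -0.5, -1.1]
opening: 0.497
```

```bash
python3 -c "
from h import *
go((548,-75,300),95,0)"
```

```text
pos [ 463.3 -217.3  295.4] d mm [135.4 -95.3  -4.1] frac [ 0.1693 -0.1191 -0.0051] rot deg [ -0.19  -0.19 -70.87] frac [-0.0021 -0.0021 -0.7874] F [ 0.8 -0.5 -1.1] t 1.27
```

Emit:
{"fn": "arm_command", "kwargs": {
  "steps": [
    {"dx":0.056,"dy":-0.04,"dz":0,"rx":0,"ry":0,"rz":0,"claw":0},
    {"dx":0.056,"dy":-0.04,"dz":0,"rx":0,"ry":0,"rz":0,"claw":0},
    {"dx":0.05,"dy":-0.035,"dz":0,"rx":0,"ry":0,"rz":0,"claw":0},
    {"dx":0,"dy":0,"dz":0,"rx":0,"ry":0,"rz":-0.115,"claw":0},
    {"dx":0,"dy":0,"dz":0,"rx":0,"ry":0,"rz":-0.115,"claw":0},
    {"dx":0,"dy":0,"dz":0,"rx":0,"ry":0,"rz":-0.115,"claw":0},
    {"dx":0,"dy":0,"dz":0,"rx":0,"ry":0,"rz":-0.115,"claw":0},
    {"dx":0,"dy":0,"dz":0,"rx":0,"ry":0,"rz":-0.115,"claw":0},
    {"dx":0,"dy":0,"dz":0,"rx":0,"ry":0,"rz":-0.115,"claw":0},
    {"dx":0,"dy":0,"dz":0,"rx":0,"ry":0,"rz":-0.11,"claw":0}
  ]
}}

```text
t: 2.52
eef_pos: [546.6, -70.4, 293.9]
tcp_rot: [-3.138, -0.006, 1.723]
ft_force: [0.5, -0.2, -0.1]
opening: 0.502
```

```bash
python3 -c "
from h import *
go((548,-75,300),95,0);go((548,-75,300),95,40)"
```

```text
pos [546.6 -70.4 293.9] d mm [-4.7  0.6 -6.2] frac [-0.0059  0.0008 -0.0077] rot deg [-0.24 -0.34  3.71] frac [-0.0026 -0.0038  0.0412] F [ 0.5 -0.2 -0.1] t 2.52
pos [546.6 -70.4 293.9] d mm [-4.7  0.6 -6.2] frac [-0.0059  0.0008 -0.0077] rot deg [-1.52 39.65  3.47] frac [-0.0169  0.4405  0.0386] F [ 0.5 -0.2 -0.1] t 2.52
```

Emit:
{"fn": "arm_command", "kwargs": {
  "steps": [
    {"dx":0,"dy":0,"dz":0,"rx":0,"ry":0,"rz":0.04,"claw":0},
    {"dx":0,"dy":0,"dz":0,"rx":0,"ry":0.105,"rz":0,"claw":0},
    {"dx":0,"dy":0,"dz":0,"rx":0,"ry":0.105,"rz":0,"claw":0},
    {"dx":0,"dy":0,"dz":0,"rx":0,"ry":0.105,"rz":0,"claw":0},
    {"dx":0,"dy":0,"dz":0,"rx":0,"ry":0.105,"rz":0,"claw":0},
    {"dx":0,"dy":0,"dz":0,"rx":0,"ry":0,"rz":0,"claw":0}
  ]
}}

```text
t: 3.28
eef_pos: [546.8, -69.6, 293.9]
tcp_rot: [-3.139, -0.686, 1.661]
ft_force: [-0.5, -0.2, 0.3]
opening: 0.499
```

```bash
python3 -c "
from h import *
print(env.state()['joints'].round(2))
go((549,-75,100),95,40)
cam('wrist','w1');cam('scene','s1')"
```

```text
[-0.51  0.46  1.57  0.55  1.56 -0.74]
pos [546.8 -69.6 293.9] d mm [-127.1    2.2  146.5] frac [-0.1589  0.0027  0.1831] rot deg [-0.28  0.69  0.13] frac [-0.0031  0.0077  0.0015] F [-0.5 -0.2  0.3] t 3.27
```

View pics/s1.png

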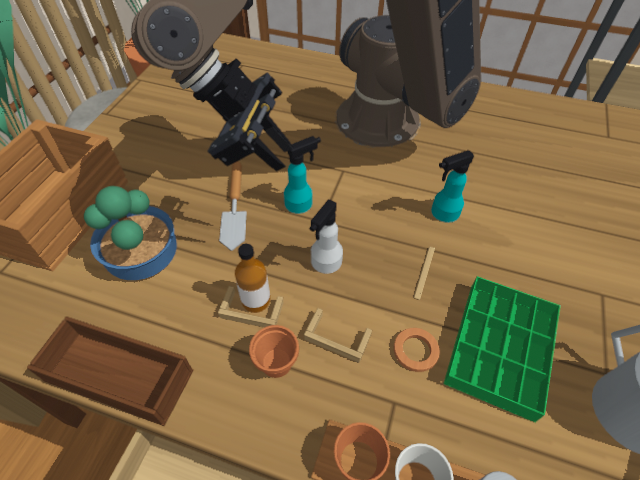

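View pics/w1.png

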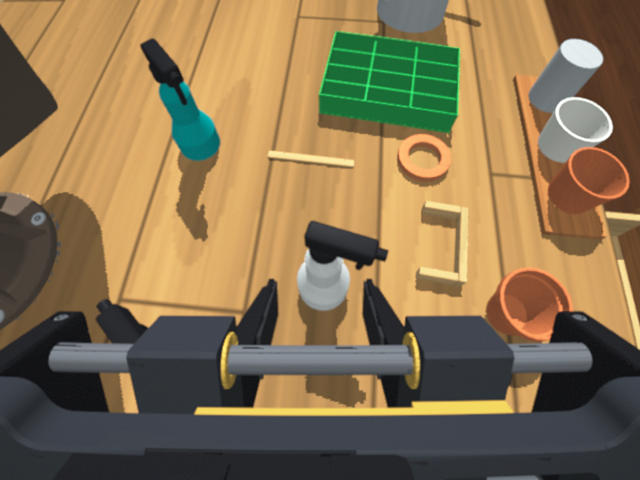

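Emit:
{"fn": "arm_command", "kwargs": {
  "steps": [
    {"dx":-0.036,"dy":0,"dz":0.043,"rx":0,"ry":0,"rz":0,"claw":0},
    {"dx":-0.036,"dy":0,"dz":0.043,"rx":0,"ry":0,"rz":0,"claw":0},
    {"dx":-0.036,"dy":0,"dz":0.043,"rx":0,"ry":0,"rz":0,"claw":0},
    {"dx":-0.036,"dy":0,"dz":0.043,"rx":0,"ry":0,"rz":0,"claw":0},
    {"dx":-0.036,"dy":0,"dz":0.043,"rx":0,"ry":0,"rz":0,"claw":0},
    {"dx":0,"dy":0,"dz":0,"rx":0,"ry":0,"rz":0,"claw":0}
  ]
}}

```text
t: 4.12
eef_pos: [550.4, -69.8, 70.5]
tcp_rot: [3.129, -0.658, 1.685]
ft_force: [0.2, 0.0, -0.2]
opening: 0.5
```

```bash
python3 -c "
from h import *
print(env.state()['joints'].round(2))
go((547.5,-70,20),95,40)
cam('wrist','w2');cam('scene','s2')"
```

```text
[-0.5   0.73  1.75  0.59  1.15 -0.99]
pos [550.4 -69.8  70.5] d mm [-30.8  -3.4  40. ] frac [-0.0385 -0.0042  0.05  ] rot deg [-0.25  2.27  1.2 ] frac [-0.0028  0.0252  0.0133] F [ 0.2  0.  -0.2] t 4.12
```

View pics/s2.png

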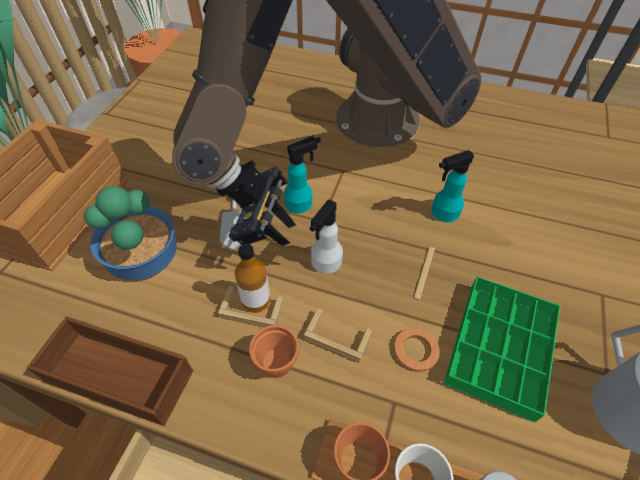

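Emit:
{"fn": "arm_command", "kwargs": {
  "steps": [
    {"dx":-0.013,"dy":-0.002,"dz":0.017,"rx":0,"ry":0.012,"rz":0.007,"claw":0},
    {"dx":-0.013,"dy":-0.002,"dz":0.017,"rx":0,"ry":0.012,"rz":0.007,"claw":0},
    {"dx":-0.012,"dy":0,"dz":0.016,"rx":0,"ry":0,"rz":0,"claw":0},
    {"dx":0,"dy":0,"dz":0,"rx":0,"ry":0,"rz":0,"claw":0}
  ]
}}

```text
t: 4.72
eef_pos: [549.9, -70.0, 23.1]
tcp_rot: [3.136, -0.693, 1.662]
ft_force: [0.4, -0.1, -0.1]
opening: 0.498
```

```bash
python3 -c "
from h import *
go((545,-23,20),95,40)
go((563.5,77,20),95,40)
cam('wrist','w3')"
```

```text
pos [549.9 -70.   23.1] d mm [34.4 -0.8 32.6] frac [ 0.043  -0.001   0.0407] rot deg [0.15 0.28 0.17] frac [0.0017 0.0031 0.0019] F [ 0.4 -0.1 -0.1] t 4.72
pos [549.9 -70.   23.1] d mm [109.7  26.4  95.3] frac [0.1371 0.033  0.1191] rot deg [0.15 0.28 0.17] frac [0.0017 0.0031 0.0019] F [ 0.4 -0.1 -0.1] t 4.72
```

View pics/w3.png

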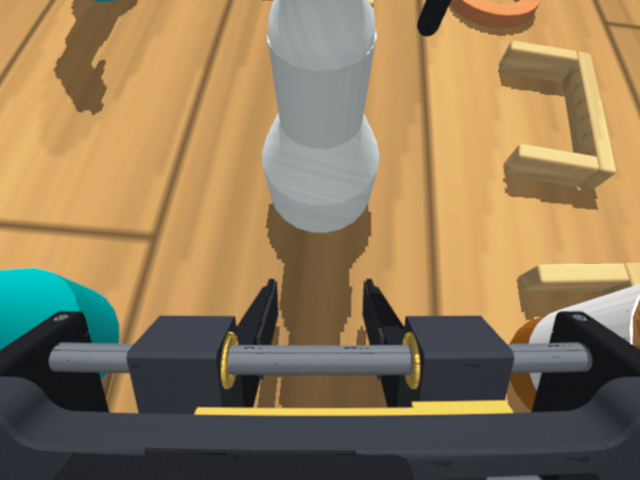

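Emit:
{"fn": "arm_command", "kwargs": {
  "steps": [
    {"dx":0.011,"dy":0,"dz":0.0105,"rx":0,"ry":0,"rz":0,"claw":0},
    {"dx":0.011,"dy":0,"dz":0.0105,"rx":0,"ry":0,"rz":0,"claw":0},
    {"dx":0.011,"dy":0,"dz":0.0105,"rx":0,"ry":0,"rz":0,"claw":0},
    {"dx":0.0077,"dy":0,"dz":0.0065,"rx":0,"ry":0,"rz":0,"claw":0},
    {"dx":0.0077,"dy":0,"dz":0.0065,"rx":0,"ry":0,"rz":0,"claw":0},
    {"dx":0.0077,"dy":0,"dz":0.0065,"rx":0,"ry":0,"rz":0,"claw":0},
    {"dx":0.0077,"dy":0,"dz":0.0065,"rx":0,"ry":0,"rz":0,"claw":0}
  ]
}}

```text
t: 5.65
eef_pos: [544.6, 2.4, 21.9]
tcp_rot: [3.132, -0.69, 1.665]
ft_force: [0.7, -3.2, 0.5]
opening: 0.502
```

```bash
python3 -c "
from h import *
go((544,77,20),95,40)
cam('wrist','w4');cam('scene','s4')"
```

```text
pos [544.6   2.4  21.9] d mm [56.1  5.9 48.8] frac [0.0702 0.0074 0.061 ] rot deg [0.3  0.46 0.31] frac [0.0034 0.0051 0.0034] F [ 0.7 -3.2  0.5] t 5.65
```

View pics/w4.png

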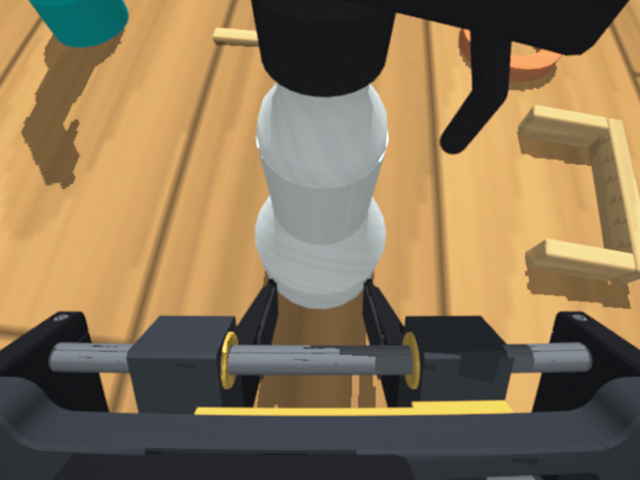

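View pics/s4.png

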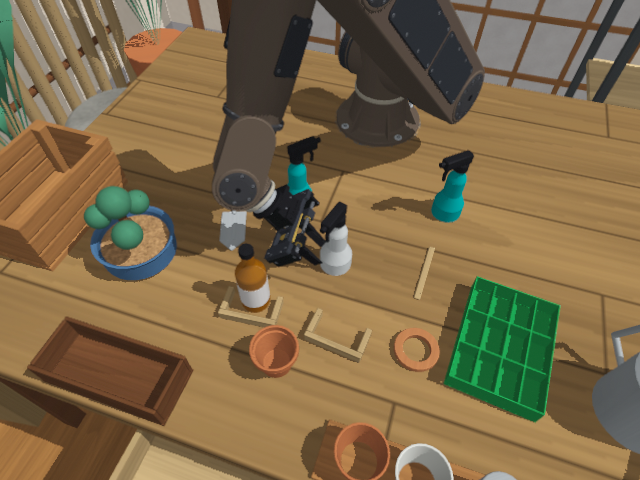

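Emit:
{"fn": "arm_command", "kwargs": {
  "steps": [
    {"dx":0.0077,"dy":0.001,"dz":0.0066,"rx":0,"ry":0,"rz":0,"claw":0},
    {"dx":0.0077,"dy":0.001,"dz":0.0066,"rx":0,"ry":0,"rz":0,"claw":0},
    {"dx":0.0077,"dy":0.001,"dz":0.0066,"rx":0,"ry":0,"rz":0,"claw":0},
    {"dx":0.0077,"dy":0.001,"dz":0.0066,"rx":0,"ry":0,"rz":0,"claw":0},
    {"dx":0.0077,"dy":0.001,"dz":0.0066,"rx":0,"ry":0,"rz":0,"claw":0},
    {"dx":0.0077,"dy":0.001,"dz":0.0066,"rx":0,"ry":0,"rz":0,"claw":0},
    {"dx":0.0077,"dy":0.001,"dz":0.0066,"rx":0,"ry":0,"rz":0,"claw":0}
  ]
}}

```text
t: 6.62
eef_pos: [545.5, 62.8, 21.3]
tcp_rot: [3.131, -0.69, 1.665]
ft_force: [0.9, -6.0, 3.5]
opening: 0.502
```

```bash
cat >> h.py <<'E'
def cloud(s,box):
    im,d,c=load(s); u0,u1,v0,v1=box
    f=240/np.tan(np.radians(c['vfov'])/2);K=np.array([[f,0,c['cx']],[0,f,c['cy']],[0,0,1.]])
    uu,vv=np.meshgrid(np.arange(u0,u1),np.arange(v0,v1)); P=np.stack([uu.ravel(),vv.ravel()],1).astype(float)
    n=cv2.undistortPoints(P[:,None],K,np.array([c['k1'],0,0,0.]))[:,0]
    X=np.c_[n[:,0],-n[:,1],-np.ones(len(n))]*d[vv.ravel(),uu.ravel()][:,None]
    return X@R.from_euler('xyz',c['attitude']).as_matrix().T+np.array(c['xyz']),P,im[vv.ravel(),uu.ravel()]
def foot(s,ctr):
    from scipy.optimize import least_squares
    X,P,C=cloud(s,(0,640,0,480)); C=C.astype(int)
    m=(X[:,2]>8)&(X[:,2]<38)&(C.max(1)-C.min(1)<25)&(C.min(1)>90)&(np.hypot(*(X[:,:2]-np.array(ctr)).T)<60); Y=X[m]
    r=least_squares(lambda q:np.hypot(Y[:,0]-q[0],Y[:,1]-q[1])-36,ctr,loss='soft_l1',f_scale=2).x
    th=-.100; v=r-np.array([699.4,99.0]); print('foot',r.round(1),m.sum(),'in stall x,y',(v@[np.cos(th),np.sin(th)]).round(1),(v@[-np.sin(th),np.cos(th)]).round(1))
E
python3 -c "
from h import *
go((544,77,20),95,40)
cam('scene','s5');foot('scene0',(541,12));foot('s4',(541,40));foot('s5',(541,95))"
```

```text
pos [545.5  62.8  21.3] d mm [10.2 -0.3 10.1] frac [ 0.0128 -0.0004  0.0127] rot deg [0.35 0.45 0.32] frac [0.0039 0.0051 0.0035] F [ 0.9 -6.   3.5] t 6.62
foot [543.3  14.9] 226 in stall x,y -147.0 -99.2
foot [542.2  36.4] 229 in stall x,y -150.1 -78.0
foot [543.2  95.2] 230 in stall x,y -155.0 -19.3
```

View pics/s5.png

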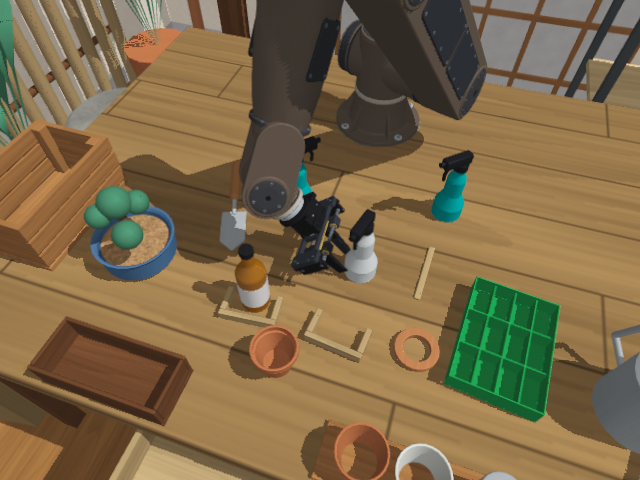

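Emit:
{"fn": "arm_command", "kwargs": {
  "steps": [
    {"dx":0.0077,"dy":0,"dz":0.0066,"rx":0,"ry":0,"rz":0,"claw":0},
    {"dx":0.0065,"dy":0,"dz":0.0056,"rx":0,"ry":0,"rz":0,"claw":0},
    {"dx":0.003,"dy":0,"dz":0.0025,"rx":0,"ry":0,"rz":0,"claw":0},
    {"dx":0,"dy":0,"dz":0,"rx":0,"ry":0,"rz":0,"claw":0}
  ]
}}

```text
t: 7.18
eef_pos: [543.9, 82.8, 21.1]
tcp_rot: [3.13, -0.69, 1.666]
ft_force: [1.1, -2.9, 2.9]
opening: 0.501
```

```bash
python3 -c "
from h import *
go((544,77,20),95,40)
cam('scene','s6');foot('s6',(541,113));cam('top','t6');foot('t6',(541,113))"
```

```text
pos [543.9  82.8  21.1] d mm [-5.2 -0.5 -2.8] frac [-0.0065 -0.0006 -0.0035] rot deg [0.34 0.44 0.36] frac [0.0038 0.0049 0.004 ] F [ 1.1 -2.9  2.9] t 7.17
foot [541.6 115.3] 226 in stall x,y -158.6 0.4
foot [541. 113.] 0 in stall x,y -159.0 -1.9
```

View pics/t6.png

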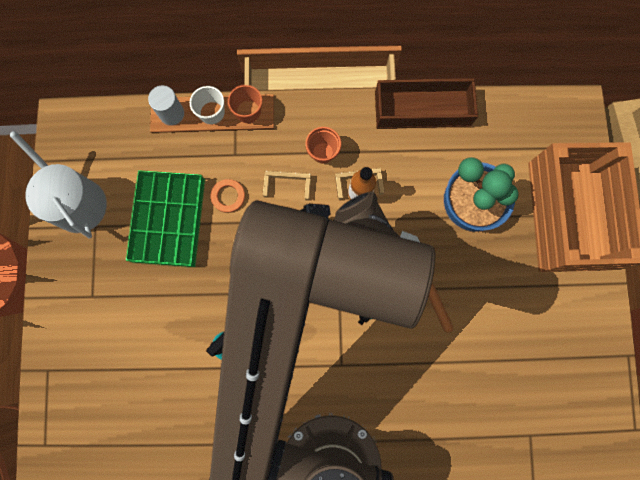

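Emit:
{"fn": "arm_command", "kwargs": {
  "steps": [
    {"dx":-0.012,"dy":0,"dz":-0.01,"rx":0,"ry":0,"rz":0,"claw":0},
    {"dx":-0.03,"dy":0,"dz":-0.025,"rx":0,"ry":0,"rz":0,"claw":0},
    {"dx":-0.03,"dy":0,"dz":-0.025,"rx":0,"ry":0,"rz":0,"claw":0},
    {"dx":0.036,"dy":0,"dz":-0.043,"rx":0,"ry":0,"rz":0,"claw":0},
    {"dx":0.036,"dy":0,"dz":-0.043,"rx":0,"ry":0,"rz":0,"claw":0},
    {"dx":0.036,"dy":0,"dz":-0.043,"rx":0,"ry":0,"rz":0,"claw":0},
    {"dx":0.036,"dy":0,"dz":-0.043,"rx":0,"ry":0,"rz":0,"claw":0},
    {"dx":0.036,"dy":0,"dz":-0.043,"rx":0,"ry":0,"rz":0,"claw":0},
    {"dx":0.036,"dy":0,"dz":-0.043,"rx":0,"ry":0,"rz":0,"claw":0}
  ]
}}

```text
t: 8.4
eef_pos: [546.7, 1.0, 293.6]
tcp_rot: [-3.134, -0.695, 1.652]
ft_force: [-0.3, 0.3, 0.1]
opening: 0.5
```

```bash
python3 -c "
from h import *
print(env.state()['joints'].round(2))
go((460,123,300),95,0)
cam('scene','s7');foot('s7',(541,113));
foot('scene0',(543,14))"
```

```text
[-0.41  0.42  1.63  0.6   1.49 -0.67]
pos [546.7   1.  293.6] d mm [102.9 -76.   78.1] frac [ 0.1286 -0.095   0.0976] rot deg [ -0.3  -39.81  -0.2 ] frac [-0.0033 -0.4423 -0.0023] F [-0.3  0.3  0.1] t 8.4
foot [541.8 115.3] 232 in stall x,y -158.5 0.5
foot [543.3  14.9] 226 in stall x,y -147.0 -99.2
```

Emit:
{"fn": "arm_command", "kwargs": {
  "steps": [
    {"dx":0,"dy":0,"dz":0,"rx":0,"ry":-0.107,"rz":0,"claw":0},
    {"dx":0,"dy":0,"dz":0,"rx":0,"ry":-0.107,"rz":0,"claw":0},
    {"dx":0,"dy":0,"dz":0,"rx":0,"ry":-0.107,"rz":0,"claw":0},
    {"dx":0,"dy":0,"dz":0,"rx":0,"ry":-0.107,"rz":0,"claw":0},
    {"dx":0,"dy":-0.045,"dz":0,"rx":0,"ry":0,"rz":0,"claw":0},
    {"dx":0.05,"dy":-0.045,"dz":0,"rx":0,"ry":0,"rz":0,"claw":0},
    {"dx":0.055,"dy":0,"dz":0,"rx":0,"ry":0,"rz":0,"claw":0},
    {"dx":0.055,"dy":0,"dz":0,"rx":0,"ry":0,"rz":0,"claw":0}
  ]
}}

```text
t: 9.45
eef_pos: [463.0, 116.7, 297.7]
tcp_rot: [-3.14, 0.006, 1.648]
ft_force: [-0.0, 0.4, -0.8]
opening: 0.498
```

Emit:
{"fn": "arm_command", "kwargs": {
  "steps": [
    {"dx":0,"dy":0,"dz":0,"rx":0,"ry":0,"rz":0.112,"claw":0},
    {"dx":0,"dy":0,"dz":0,"rx":0,"ry":0,"rz":0.112,"claw":0},
    {"dx":0,"dy":0,"dz":0,"rx":0,"ry":0,"rz":0.112,"claw":0},
    {"dx":0,"dy":0,"dz":0,"rx":0,"ry":0,"rz":0.112,"claw":0},
    {"dx":0,"dy":0,"dz":0,"rx":0,"ry":0,"rz":0.112,"claw":0},
    {"dx":0,"dy":0,"dz":0,"rx":0,"ry":0,"rz":0.112,"claw":0},
    {"dx":0,"dy":0,"dz":0,"rx":0,"ry":0,"rz":0.112,"claw":0},
    {"dx":0,"dy":0,"dz":0,"rx":0,"ry":0,"rz":0.112,"claw":0},
    {"dx":0,"dy":0,"dz":0,"rx":0,"ry":0,"rz":0.112,"claw":0}
  ]
}}

```text
t: 10.58
eef_pos: [461.3, 113.5, 294.4]
tcp_rot: [3.129, 0.012, 0.014]
ft_force: [0.1, 0.4, 0.4]
opening: 0.5
```

```bash
python3 -c "
from h import *
print(env.state()['joints'].round(2))
go((461.5,123.3,300),-5.7,0)
go((461.5,123.3,300),-5.7,35)"
```

```text
[ 0.11  0.2   1.79 -0.01  1.17  1.67]
pos [461.3 113.5 294.4] d mm [ 0.2 -9.7 -5.7] frac [ 0.0003 -0.0121 -0.0072] rot deg [0.74 0.65 6.49] frac [0.0082 0.0072 0.0721] F [0.1 0.4 0.4] t 10.57
pos [461.3 113.5 294.4] d mm [ 0.2 -9.7 -5.7] frac [ 0.0003 -0.0121 -0.0072] rot deg [-1.27 35.61  6.52] frac [-0.0141  0.3957  0.0724] F [0.1 0.4 0.4] t 10.57
```

Emit:
{"fn": "arm_command", "kwargs": {
  "steps": [
    {"dx":0,"dy":-0.012,"dz":0,"rx":0.008,"ry":0,"rz":0.07,"claw":0},
    {"dx":0,"dy":0,"dz":0,"rx":0,"ry":0.095,"rz":0,"claw":0},
    {"dx":0,"dy":0,"dz":0,"rx":0,"ry":0.095,"rz":0,"claw":0},
    {"dx":0,"dy":0,"dz":0,"rx":0,"ry":0.095,"rz":0,"claw":0},
    {"dx":0,"dy":0,"dz":0,"rx":0,"ry":0.095,"rz":0,"claw":0},
    {"dx":0,"dy":0,"dz":0,"rx":0,"ry":0,"rz":0,"claw":0}
  ]
}}

```text
t: 11.32
eef_pos: [460.9, 119.8, 292.1]
tcp_rot: [3.137, -0.596, -0.102]
ft_force: [0.2, -0.6, 0.5]
opening: 0.502
```

```bash
python3 -c "
from h import *
print(env.state()['joints'].round(2))
go((461.5,123.3,80),-5.7,35)
cam('wrist','w8');cam('scene','s8')"
```

```text
[ 0.22  0.03  2.14 -0.44  0.44  2.24]
pos [460.9 119.8 292.1] d mm [-118.8   -4.3  175.7] frac [-0.1485 -0.0054  0.2196] rot deg [ 0.33  0.86 -0.12] frac [ 0.0037  0.0095 -0.0013] F [ 0.2 -0.6  0.5] t 11.32
```

View pics/w8.png

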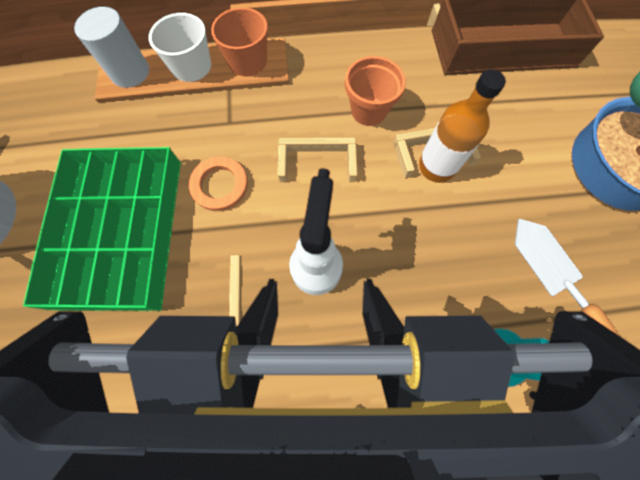

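View pics/s8.png

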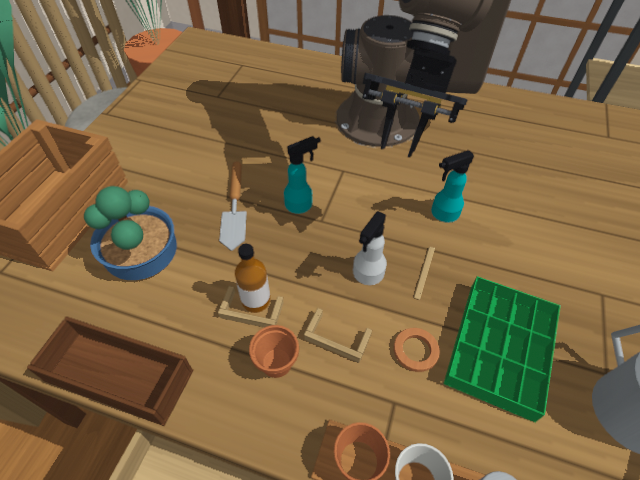

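```bash
cat > kin.py <<'E'
from h import *
from scipy.optimize import least_squares, fsolve
D=[([259.2,-568.4,214.0],[-3.1405,0,.4278],.4916,1.5595),([546.8,-69.6,293.9],[-3.139,-.686,1.661],.46,1.57),([550.4,-69.8,70.5],[3.129,-.658,1.685],.73,1.75),([546.7,1,293.6],[-3.134,-.695,1.652],.42,1.63),([461.3,113.5,294.4],[3.129,.012,.014],.2,1.79),([460.9,119.8,292.1],[3.137,-.596,-.102],.03,2.14)]
def fk(q,a,b):
    A,L1,L2,e,h,d=q
    return np.array([A+L1*np.sin(a)+L2*np.sin(a+b)+e*np.cos(a+b),h+L1*np.cos(a)+L2*np.cos(a+b)-e*np.sin(a+b)])
def res(q):
    o=[]
    for p,r,a,b in D:
        w=np.array(p)-q[5]*R.from_euler('xyz',r).apply([0,0,1])
        o+=list(fk(q,a,b)-[np.hypot(w[0],w[1]),w[2]])
    return o+[q[3]*.05,(q[0])*.02]
s=least_squares(res,[0,450,450,0,300,250]); q=s.x
def ik(p,yaw,tilt):
    Rt=tgt(yaw,tilt); z=Rt.apply([0,0,1]); w=np.array(p)-q[5]*z
    t=[np.hypot(w[0],w[1]),w[2]]
    ab,_,ok,_=fsolve(lambda x:fk(q,*x)-t,[.5,2.0],full_output=1)
    j1=np.arctan2(w[1],w[0]); a=ab.sum()
    f=np.array([np.sin(a)*np.cos(j1),np.sin(a)*np.sin(j1),np.cos(a)])
    # j4: direction of tool z about forearm; in-plane 'down' dir and sideways
    n=np.array([np.cos(a)*np.cos(j1),np.cos(a)*np.sin(j1),-np.sin(a)]); l=np.array([-np.sin(j1),np.cos(j1),0])
    j5=np.arccos(f@z); j4=np.arctan2(z@l,z@n)
    return ok==1,ab.round(2),'j5',round(j5,2),'j4',round(j4,2)
if __name__=='__main__':
    print(q.round(1),np.round(s.fun,1))
    print(ik(*([550.4,-69.8,70.5],96.5,38)),ik([460.9,119.8,292.1],-5.8,34))
    for x,y in((461,123),(505,118),(560,113),(600,109),(665,102)):
        for yaw in(-5.7,20,40):
            for t in(15,25,35): print(x,yaw,t,ik([x,y,20],yaw,t))
E
python3 kin.py
```

```text
[  7.8 582.5 408.3  43.  199.9 271.7] [-0.1  0.8  0.9 -1.9  0.2 -0.2 -0.9  3.  -0.1 -0.9  0.  -0.7  2.2  0.2]
(True, array([0.73, 1.74]), 'j5', np.float64(1.12), 'j4', np.float64(0.64)) (True, array([0.03, 2.14]), 'j5', np.float64(0.52), 'j4', np.float64(-0.59))
461 -5.7 15 (True, array([0.59, 2.25]), 'j5', np.float64(0.12), 'j4', np.float64(-1.02))
461 -5.7 25 (True, array([0.61, 2.35]), 'j5', np.float64(0.29), 'j4', np.float64(-2.41))
461 -5.7 35 (True, array([0.68, 2.45]), 'j5', np.float64(0.6), 'j4', np.float64(-2.61))
461 20 15 (True, array([0.58, 2.26]), 'j5', np.float64(0.04), 'j4', np.float64(0.65))
461 20 25 (True, array([0.61, 2.37]), 'j5', np.float64(0.28), 'j4', np.float64(2.97))
461 20 35 (True, array([0.69, 2.48]), 'j5', np.float64(0.64), 'j4', np.float64(3.02))
461 40 15 (True, array([0.59, 2.24]), 'j5', np.float64(0.15), 'j4', np.float64(1.01))
461 40 25 (True, array([0.62, 2.34]), 'j5', np.float64(0.3), 'j4', np.float64(2.25))
461 40 35 (True, array([0.68, 2.43]), 'j5', np.float64(0.59), 'j4', np.float64(2.49))
505 -5.7 15 (True, array([0.61, 2.15]), 'j5', np.float64
[... 2367 characters left out ...]
-0.19))
665 -5.7 25 (True, array([0.72, 1.89]), 'j5', np.float64(0.17), 'j4', np.float64(-0.82))
665 -5.7 35 (True, array([0.73, 1.99]), 'j5', np.float64(0.25), 'j4', np.float64(-2.3))
665 20 15 (True, array([0.73, 1.77]), 'j5', np.float64(0.39), 'j4', np.float64(0.15))
665 20 25 (True, array([0.72, 1.89]), 'j5', np.float64(0.15), 'j4', np.float64(0.74))
665 20 35 (True, array([0.73, 2.  ]), 'j5', np.float64(0.23), 'j4', np.float64(2.46))
665 40 15 (True, array([0.73, 1.75]), 'j5', np.float64(0.46), 'j4', np.float64(0.34))
665 40 25 (True, array([0.73, 1.85]), 'j5', np.float64(0.33), 'j4', np.float64(0.91))
665 40 35 (True, array([0.75, 1.94]), 'j5', np.float64(0.38), 'j4', np.float64(1.66))
```

Run:
```python
from kin import *
for z in(160,200):
  for t in(40,50,60):
    print(z,t)
    for yaw in(100,80,60,40,20,5): print('  ',yaw,ik([455,140,z],yaw,t))
for yaw in (20,10,5):
  for p in((462,123,160),(462,123,90),(462,123,20),(505,118,20),(560,113,20),(600,109,20),(665,102,20)):
    print(yaw,p,ik(p,yaw,40))
```

```text
160 40
   100 (True, array([0.47, 2.02]), 'j5', np.float64(1.03), 'j4', np.float64(0.82))
   80 (True, array([0.41, 2.16]), 'j5', np.float64(0.83), 'j4', np.float64(1.05))
   60 (True, array([0.35, 2.29]), 'j5', np.float64(0.61), 'j4', np.float64(1.39))
   40 (True, array([0.31, 2.39]), 'j5', np.float64(0.41), 'j4', np.float64(1.94))
   20 (True, array([0.29, 2.43]), 'j5', np.float64(0.28), 'j4', np.float64(2.95))
   5 (True, array([0.29, 2.42]), 'j5', np.float64(0.32), 'j4', np.float64(-2.41))
160 50
   100 (True, array([0.54, 2.02]), 'j5', np.float64(1.15), 'j4', np.float64(0.93))
   80 (True, array([0.48, 2.19]), 'j5', np.float64(0.95), 'j4', np.float64(1.22))
   60 (True, array([0.42, 2.35]), 'j5', np.float64(0.78), 'j4', np.float64(1.65))
   40 (True, array([0.39, 2.48]), 'j5', np.float64(0.68), 'j4', np.float64(2.27))
   20 (True, array([0.37, 2.55]), 'j5', np.float64(0.65), 'j4', np.float64(3.03))
   5 (True, array([0.38, 2.53]), 'j5', np.float64(0.66), 'j4', np.float64(-2.67))
160 60
   100 (True, array([0.62, 2.02]), 'j5', np.float64(1.27), 'j4', np.float64(1.01))
   80 (Tru
[... 3175 characters left out ...]
 np.float64(0.36), 'j4', np.float64(3.09))
5 (462, 123, 160) (True, array([0.29, 2.42]), 'j5', np.float64(0.3), 'j4', np.float64(-2.53))
5 (462, 123, 90) (True, array([0.51, 2.49]), 'j5', np.float64(0.56), 'j4', np.float64(-2.81))
5 (462, 123, 20) (True, array([0.75, 2.53]), 'j5', np.float64(0.82), 'j4', np.float64(-2.91))
5 (505, 118, 20) (True, array([0.72, 2.43]), 'j5', np.float64(0.71), 'j4', np.float64(-2.93))
5 (560, 113, 20) (True, array([0.72, 2.3 ]), 'j5', np.float64(0.58), 'j4', np.float64(-2.95))
5 (600, 109, 20) (True, array([0.72, 2.21]), 'j5', np.float64(0.49), 'j4', np.float64(-2.96))
5 (665, 102, 20) (True, array([0.75, 2.06]), 'j5', np.float64(0.36), 'j4', np.float64(-2.98))
```

Emit:
{"fn": "arm_command", "kwargs": {
  "steps": [
    {"dx":0,"dy":0,"dz":0,"rx":0,"ry":-0.095,"rz":0,"claw":0},
    {"dx":0,"dy":0,"dz":0,"rx":0,"ry":-0.095,"rz":0,"claw":0},
    {"dx":0,"dy":0,"dz":0,"rx":0,"ry":-0.095,"rz":0,"claw":0},
    {"dx":0,"dy":0,"dz":0,"rx":0,"ry":-0.095,"rz":0,"claw":0},
    {"dx":0,"dy":-0.02,"dz":0,"rx":0,"ry":0,"rz":-0.11,"claw":0},
    {"dx":0,"dy":0,"dz":0,"rx":0,"ry":0,"rz":-0.112,"claw":0},
    {"dx":0,"dy":0,"dz":0,"rx":0,"ry":0,"rz":-0.112,"claw":0},
    {"dx":0,"dy":0,"dz":0,"rx":0,"ry":0,"rz":-0.112,"claw":0},
    {"dx":0,"dy":0,"dz":0,"rx":0,"ry":0,"rz":-0.112,"claw":0},
    {"dx":0,"dy":0,"dz":0,"rx":0,"ry":0,"rz":-0.112,"claw":0}
  ]
}}

```text
t: 12.68
eef_pos: [473.2, 141.0, 297.4]
tcp_rot: [-3.085, -0.004, 0.996]
ft_force: [0.2, 1.2, 0.9]
opening: 0.501
```

Emit:
{"fn": "arm_command", "kwargs": {
  "steps": [
    {"dx":0,"dy":0,"dz":0,"rx":0,"ry":0,"rz":-0.112,"claw":0},
    {"dx":0,"dy":0,"dz":0,"rx":0,"ry":0,"rz":-0.112,"claw":0},
    {"dx":0,"dy":0,"dz":0,"rx":0,"ry":0,"rz":-0.112,"claw":0},
    {"dx":0,"dy":0,"dz":0,"rx":0,"ry":0,"rz":-0.08,"claw":0},
    {"dx":0,"dy":0,"dz":0,"rx":0,"ry":0.11,"rz":0,"claw":0},
    {"dx":0,"dy":0,"dz":0,"rx":0,"ry":0.11,"rz":0,"claw":0},
    {"dx":0,"dy":0,"dz":0,"rx":0,"ry":0.11,"rz":0,"claw":0},
    {"dx":0,"dy":0,"dz":0,"rx":0,"ry":0.11,"rz":0,"claw":0},
    {"dx":0,"dy":0,"dz":0,"rx":0,"ry":0.11,"rz":0,"claw":0}
  ]
}}

```text
t: 13.8
eef_pos: [485.6, 144.9, 306.8]
tcp_rot: [-3.098, -0.966, 1.66]
ft_force: [-1.2, 0.3, -0.4]
opening: 0.503
```

```bash
python3 -c "
from h import *
print(env.state()['joints'].round(2))
go((450,140,200),95,50)
cam('scene','s9')"
```

```text
[-0.27  0.38  1.84  0.86  1.5  -0.72]
pos [485.6 144.9 306.8] d mm [-88.8 -33.3  60.7] frac [-0.111  -0.0416  0.0759] rot deg [-2.56 -5.37  0.17] frac [-0.0284 -0.0597  0.0019] F [-1.2  0.3 -0.4] t 13.8
```

View pics/s9.png

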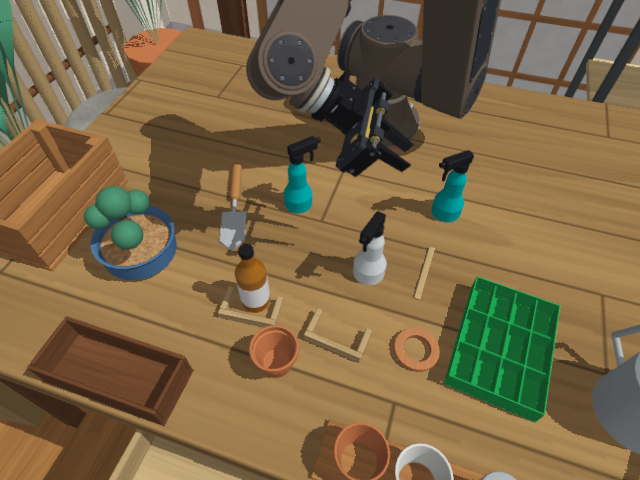

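Emit:
{"fn": "arm_command", "kwargs": {
  "steps": [
    {"dx":0,"dy":-0.045,"dz":0,"rx":-0.014,"ry":-0.03,"rz":0,"claw":0},
    {"dx":-0.037,"dy":0,"dz":0.025,"rx":-0.014,"ry":-0.03,"rz":0,"claw":0},
    {"dx":-0.037,"dy":0,"dz":0.025,"rx":0,"ry":0,"rz":0,"claw":0},
    {"dx":-0.037,"dy":0,"dz":0.025,"rx":0,"ry":0,"rz":0,"claw":0},
    {"dx":0,"dy":0,"dz":0,"rx":-0.08,"ry":0,"rz":0.067,"claw":0},
    {"dx":0,"dy":0,"dz":0,"rx":-0.08,"ry":0,"rz":0.067,"claw":0},
    {"dx":0,"dy":0,"dz":0,"rx":-0.08,"ry":0,"rz":0.067,"claw":0}
  ]
}}

```text
t: 14.72
eef_pos: [464.6, 126.4, 199.9]
tcp_rot: [3.118, -0.902, 1.171]
ft_force: [0.9, 0.0, 0.6]
opening: 0.501
```

```bash
python3 -c "
from h import *
print(env.state()['joints'].round(2), env.state()['tcp_rot'])
go((450,140,200),-5.7,50)"
```

```text
[-0.35  0.36  2.26  1.25  0.97 -0.94] [ 3.11807755 -0.90180685  1.17059612]
pos [464.6 126.4 199.9] d mm [  4.3 -18.9   4.8] frac [ 0.0054 -0.0236  0.006 ] rot deg [-55.15  -1.98  45.85] frac [-0.6128 -0.0219  0.5094] F [0.9 0.  0.6] t 14.72
```

Emit:
{"fn": "arm_command", "kwargs": {
  "steps": [
    {"dx":0,"dy":-0.01,"dz":0,"rx":-0.08,"ry":0,"rz":0.067,"claw":0},
    {"dx":0,"dy":-0.01,"dz":0,"rx":-0.08,"ry":0,"rz":0.067,"claw":0},
    {"dx":0,"dy":0,"dz":0,"rx":-0.08,"ry":0,"rz":0.067,"claw":0},
    {"dx":0,"dy":0,"dz":0,"rx":-0.08,"ry":0,"rz":0.067,"claw":0}
  ]
}}

```text
t: 15.22
eef_pos: [459.5, 130.4, 203.9]
tcp_rot: [3.135, -0.923, 0.504]
ft_force: [1.7, 0.1, -0.1]
opening: 0.502
```

```bash
python3 -c "
from h import *
print(env.state()['joints'].round(2), env.state()['tcp_rot'])
go((450,130,200),-5.7,50)"
```

```text
[-0.15  0.25  2.5   2.22  0.64 -1.19] [ 3.13530327 -0.92265221  0.5044029 ]
pos [459.5 130.4 203.9] d mm [-8.2 -4.2 -4.5] frac [-0.0103 -0.0052 -0.0056] rot deg [-26.7   -2.84  21.56] frac [-0.2967 -0.0316  0.2395] F [ 1.7  0.1 -0.1] t 15.22
```

As predicted by my kinematic fit (j4 2.2). Continuing the turn.

Emit:
{"fn": "arm_command", "kwargs": {
  "steps": [
    {"dx":-0.004,"dy":0,"dz":0,"rx":-0.075,"ry":-0.008,"rz":0.06,"claw":0},
    {"dx":-0.004,"dy":0,"dz":0,"rx":-0.075,"ry":-0.008,"rz":0.06,"claw":0},
    {"dx":0,"dy":0,"dz":0,"rx":-0.075,"ry":-0.008,"rz":0.06,"claw":0},
    {"dx":0,"dy":0,"dz":0,"rx":-0.07,"ry":-0.008,"rz":0.06,"claw":0},
    {"dx":0,"dy":0,"dz":0,"rx":0,"ry":0,"rz":0,"claw":0}
  ]
}}

```text
t: 15.85
eef_pos: [471.6, 128.3, 208.4]
tcp_rot: [3.132, -0.923, 0.082]
ft_force: [-0.3, 0.4, -0.5]
opening: 0.503
```

```bash
python3 -c "
from h import *
print(env.state()['joints'].round(2), env.state()['tcp_rot'])
go((462,123.3,90),-5.7,40)
cam('wrist','w10');cam('scene','s10');foot('s10',(541,115))"
```

```text
[ 0.18  0.25  2.48  3.32  0.51 -1.67] [ 3.13169533 -0.92286512  0.08192773]
pos [471.6 128.3 208.4] d mm [-100.4    3.6   63.5] frac [-0.1255  0.0044  0.0794] rot deg [ -6.98 -12.87   7.11] frac [-0.0776 -0.1431  0.079 ] F [-0.3  0.4 -0.5] t 15.85
foot [541.7 115.2] 237 in stall x,y -158.6 0.4
```

View pics/w10.png

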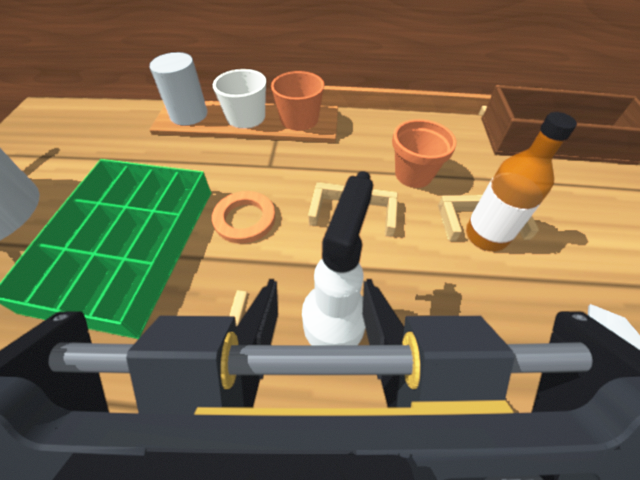

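View pics/s10.png

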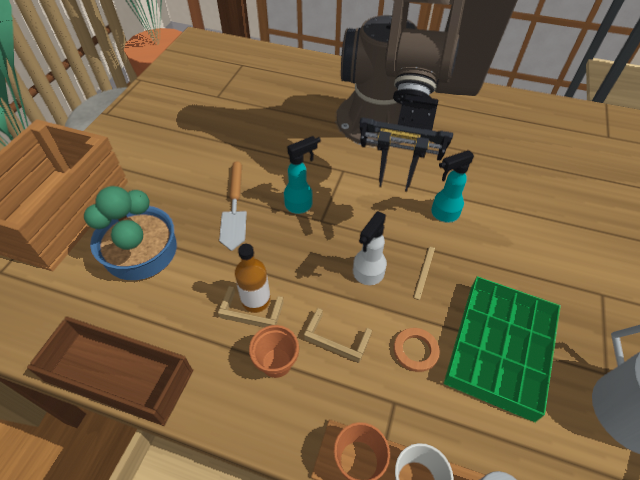

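Emit:
{"fn": "arm_command", "kwargs": {
  "steps": [
    {"dx":-0.042,"dy":0,"dz":0.026,"rx":0,"ry":0,"rz":0,"claw":0},
    {"dx":-0.042,"dy":0,"dz":0.026,"rx":0,"ry":0,"rz":0,"claw":0},
    {"dx":0,"dy":0,"dz":0,"rx":-0.039,"ry":-0.07,"rz":0.04,"claw":0},
    {"dx":0,"dy":0,"dz":0,"rx":-0.039,"ry":-0.07,"rz":0.04,"claw":0},
    {"dx":0,"dy":0,"dz":0,"rx":0,"ry":0,"rz":0,"claw":0}
  ]
}}

```text
t: 16.58
eef_pos: [469.3, 124.9, 122.1]
tcp_rot: [3.137, -0.705, -0.087]
ft_force: [0.8, 0.6, 0.4]
opening: 0.5
```

```bash
python3 -c "
from h import *
print(env.state()['joints'].round(2), env.state()['tcp_rot'])
go((462,123.3,22),-5.7,40)"
```

```text
[ 0.24  0.41  2.42  3.69  0.43 -1.82] [ 3.13707508 -0.70536204 -0.08685765]
pos [469.3 124.9 122.1] d mm [-70.3   1.9  71.6] frac [-0.0879  0.0023  0.0895] rot deg [-0.21 -0.42  0.55] frac [-0.0023 -0.0046  0.0061] F [0.8 0.6 0.4] t 16.57
```

Emit:
{"fn": "arm_command", "kwargs": {
  "steps": [
    {"dx":-0.032,"dy":0,"dz":0.032,"rx":0,"ry":0,"rz":0,"claw":0},
    {"dx":-0.028,"dy":0,"dz":0.029,"rx":0,"ry":0,"rz":0,"claw":0},
    {"dx":-0.02,"dy":0,"dz":0.02,"rx":0,"ry":0,"rz":0,"claw":0},
    {"dx":0,"dy":0,"dz":0,"rx":0,"ry":0,"rz":0,"claw":0}
  ]
}}

```text
t: 17.08
eef_pos: [464.7, 127.9, 32.2]
tcp_rot: [-3.129, -0.722, -0.076]
ft_force: [-0.5, 0.4, -0.3]
opening: 0.498
```

```bash
python3 -c "
from h import *
print(env.state()['joints'].round(2), env.state()['tcp_rot'])
go((462,123.3,22),-5.7,40)
go((507,118.7,22),-5.7,40)
cam('wrist','w11')"
```

```text
[ 0.24  0.71  2.5   3.42  0.78 -1.53] [-3.12949869 -0.72153547 -0.07572192]
pos [464.7 127.9  32.2] d mm [-8.5  4.9  6.1] frac [-0.0106  0.0061  0.0076] rot deg [-1.58 -1.33  1.04] frac [-0.0176 -0.0148  0.0116] F [-0.5  0.4 -0.3] t 17.07
pos [464.7 127.9  32.2] d mm [25.4  6.4 35.9] frac [0.0318 0.008  0.0449] rot deg [-1.58 -1.33  1.04] frac [-0.0176 -0.0148  0.0116] F [-0.5  0.4 -0.3] t 17.07
```

View pics/w11.png

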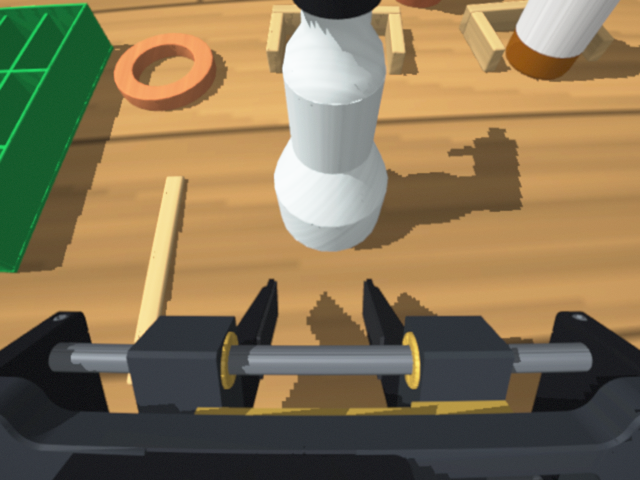

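Emit:
{"fn": "arm_command", "kwargs": {
  "steps": [
    {"dx":-0.011,"dy":0.006,"dz":0.0077,"rx":-0.017,"ry":-0.014,"rz":0.011,"claw":0},
    {"dx":0,"dy":0,"dz":0,"rx":0,"ry":0,"rz":0,"claw":0}
  ]
}}

```text
t: 17.38
eef_pos: [462.6, 123.3, 24.0]
tcp_rot: [-3.139, -0.703, -0.101]
ft_force: [0.4, 0.4, 0.6]
opening: 0.496
```

```bash
python3 -c "
from h import *
go((507,118.7,21),-5.7,40)
go((669,102,21),-5.7,40)"
```

```text
pos [462.6 123.3  24. ] d mm [32.1  0.2 31.2] frac [0.0401 0.0002 0.039 ] rot deg [-0.1  -0.27 -0.05] frac [-0.0012 -0.003  -0.0006] F [0.4 0.4 0.6] t 17.38
pos [462.6 123.3  24. ] d mm [156.4   0.8 136.4] frac [0.1955 0.001  0.1705] rot deg [-0.1  -0.27 -0.05] frac [-0.0012 -0.003  -0.0006] F [0.4 0.4 0.6] t 17.38
```

Emit:
{"fn": "arm_command", "kwargs": {
  "steps": [
    {"dx":0.011,"dy":0,"dz":0.0105,"rx":0,"ry":0,"rz":0,"claw":0},
    {"dx":0.011,"dy":0,"dz":0.01,"rx":0,"ry":0,"rz":0,"claw":0},
    {"dx":0.0095,"dy":0,"dz":0.0085,"rx":0,"ry":0,"rz":0,"claw":0},
    {"dx":0.0077,"dy":0,"dz":0.0065,"rx":0,"ry":0,"rz":0,"claw":0},
    {"dx":0.0077,"dy":0,"dz":0.0065,"rx":0,"ry":0,"rz":0,"claw":0},
    {"dx":0.0077,"dy":0,"dz":0.0065,"rx":0,"ry":0,"rz":0,"claw":0},
    {"dx":0.0077,"dy":0,"dz":0.0065,"rx":0,"ry":0,"rz":0,"claw":0}
  ]
}}

```text
t: 18.25
eef_pos: [532.7, 116.7, 24.0]
tcp_rot: [-3.138, -0.703, -0.099]
ft_force: [-5.1, -0.1, 2.2]
opening: 0.5
```

```bash
python3 -c "
from h import *
go((669,102,21),-5.7,40)
cam('wrist','w12');cam('scene','s12');foot('s12',(570,112))"
```

```text
pos [532.7 116.7  24. ] d mm [102.6   1.5  90.9] frac [0.1283 0.0018 0.1137] rot deg [-0.21 -0.29  0.  ] frac [-0.0023 -0.0033  0.    ] F [-5.1 -0.1  2.2] t 18.25
foot [568.  112.7] 237 in stall x,y -132.2 0.5
```

View pics/w12.png

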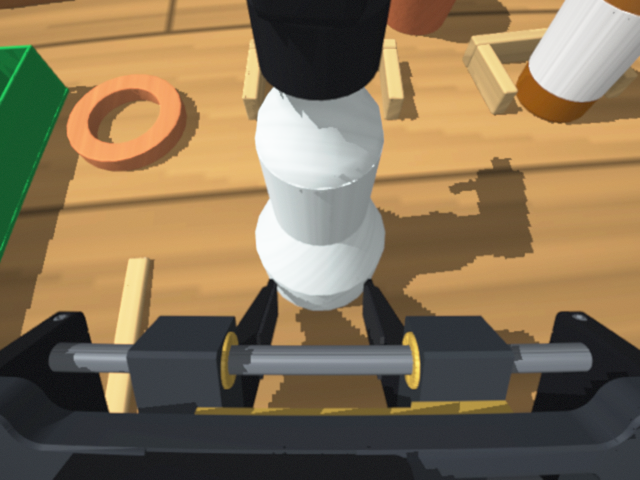

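View pics/s12.png

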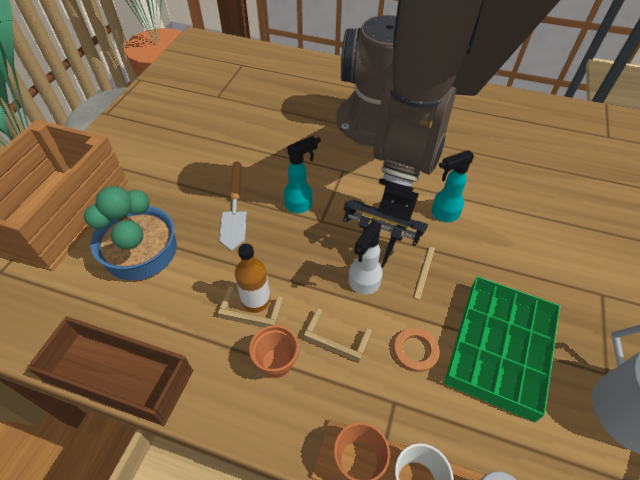

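Emit:
{"fn": "arm_command", "kwargs": {
  "steps": [
    {"dx":0.0075,"dy":0,"dz":0.0067,"rx":0,"ry":0,"rz":0,"claw":0},
    {"dx":0.0077,"dy":0,"dz":0.0067,"rx":0,"ry":0,"rz":0,"claw":0},
    {"dx":0.0077,"dy":0,"dz":0.0067,"rx":0,"ry":0,"rz":0,"claw":0},
    {"dx":0.0077,"dy":0,"dz":0.0067,"rx":0,"ry":0,"rz":0,"claw":0},
    {"dx":0.0077,"dy":0,"dz":0.0067,"rx":0,"ry":0,"rz":0,"claw":0},
    {"dx":0.0077,"dy":0,"dz":0.0067,"rx":0,"ry":0,"rz":0,"claw":0},
    {"dx":0.0077,"dy":0,"dz":0.0067,"rx":0,"ry":0,"rz":0,"claw":0},
    {"dx":0.0077,"dy":0,"dz":0.0067,"rx":0,"ry":0,"rz":0,"claw":0}
  ]
}}

```text
t: 19.35
eef_pos: [601.3, 110.1, 23.6]
tcp_rot: [-3.138, -0.704, -0.099]
ft_force: [-5.0, 0.6, 2.6]
opening: 0.498
```

```bash
python3 -c "
from h import *
go((669,102,21),-5.7,40)
cam('scene','s13');foot('s13',(635,107)); print(env.state()['joints'].round(2))"
```

```text
pos [601.3 110.1  23.6] d mm [50.3  1.6 46.1] frac [0.0629 0.002  0.0576] rot deg [-0.23 -0.31  0.03] frac [-0.0025 -0.0035  0.0003] F [-5.   0.6  2.6] t 19.35
foot [635.  106.2] 236 in stall x,y -64.8 0.7
[ 0.14  0.71  2.19  3.48  0.47 -1.69]
```

Emit:
{"fn": "arm_command", "kwargs": {
  "steps": [
    {"dx":0.0077,"dy":0,"dz":0.0067,"rx":0,"ry":0,"rz":0,"claw":0},
    {"dx":0.0077,"dy":0,"dz":0.0067,"rx":0,"ry":0,"rz":0,"claw":0},
    {"dx":0.0077,"dy":0,"dz":0.0067,"rx":0,"ry":0,"rz":0,"claw":0},
    {"dx":0.0077,"dy":0,"dz":0.0067,"rx":0,"ry":0,"rz":0,"claw":0},
    {"dx":0.0077,"dy":0,"dz":0.0067,"rx":0,"ry":0,"rz":0,"claw":0},
    {"dx":0.006,"dy":0,"dz":0.0052,"rx":0,"ry":0,"rz":0,"claw":0}
  ]
}}

```text
t: 20.15
eef_pos: [651.1, 105.3, 23.4]
tcp_rot: [-3.138, -0.704, -0.099]
ft_force: [-5.5, 0.6, 4.6]
opening: 0.5
```

```bash
python3 -c "
from h import *
go((669,102,21),-5.7,40)
cam('scene','s14');foot('s14',(685,100)); cam('wrist','w14')"
```

```text
pos [651.1 105.3  23.4] d mm [12.3  1.6 13.6] frac [0.0154 0.0019 0.017 ] rot deg [-0.24 -0.33  0.03] frac [-0.0026 -0.0037  0.0003] F [-5.5  0.6  4.6] t 20.15
foot [684.5 101.4] 230 in stall x,y -15.0 0.9
```

View pics/s14.png

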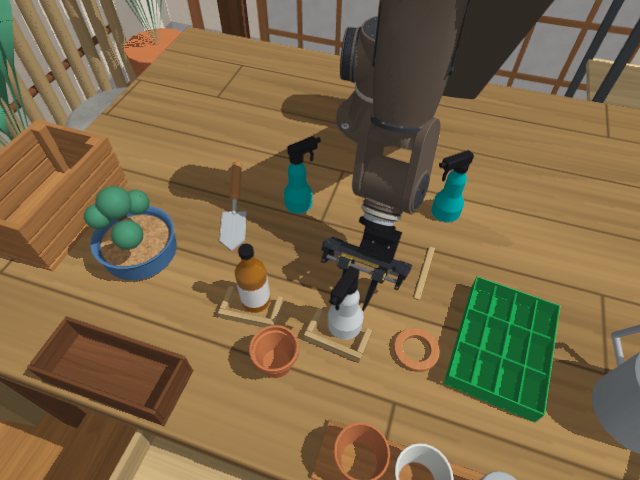

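View pics/w14.png

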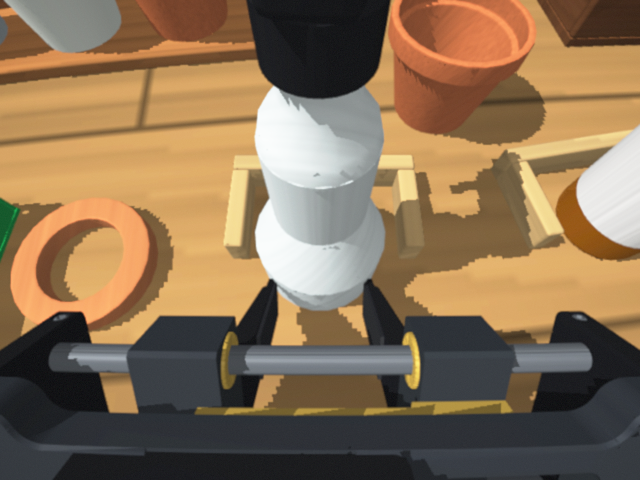

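Emit:
{"fn": "arm_command", "kwargs": {
  "steps": [
    {"dx":0.0048,"dy":0,"dz":0.004,"rx":0,"ry":0,"rz":0,"claw":0},
    {"dx":0.0048,"dy":0,"dz":0.004,"rx":0,"ry":0,"rz":0,"claw":0},
    {"dx":0.0038,"dy":0,"dz":0.0032,"rx":0,"ry":0,"rz":0,"claw":0}
  ]
}}

```text
t: 20.62
eef_pos: [665.5, 103.9, 23.3]
tcp_rot: [-3.138, -0.704, -0.099]
ft_force: [-5.8, 1.1, 2.7]
opening: 0.497
```

```bash
python3 -c "
from h import *
go((669,102,21),-5.7,40)
cam('scene','s15');foot('s15',(700,100))"
```

```text
pos [665.5 103.9  23.3] d mm [1.3 1.5 4.1] frac [0.0017 0.0019 0.0051] rot deg [-0.23 -0.31  0.03] frac [-0.0026 -0.0034  0.0003] F [-5.8  1.1  2.7] t 20.62
foot [699.   99.9] 218 in stall x,y -0.5 0.9
```

Force is still only sliding friction (~6 N). I'll go in small steps until contact with the rail.

Emit:
{"fn": "arm_command", "kwargs": {
  "steps": [
    {"dx":0.0019,"dy":0,"dz":0.0016,"rx":0,"ry":0,"rz":0,"claw":0},
    {"dx":0.0014,"dy":0,"dz":0.0012,"rx":0,"ry":0,"rz":0,"claw":0}
  ]
}}

```text
t: 20.92
eef_pos: [669.4, 103.5, 23.3]
tcp_rot: [-3.138, -0.704, -0.099]
ft_force: [-4.2, 0.1, 2.8]
opening: 0.502
```

```bash
python3 -c "
from h import *
go((669,102,21),-5.7,40)
cam('scene','s16');foot('s16',(700,100))"
```

```text
pos [669.4 103.5  23.3] d mm [-1.7  1.5  1.6] frac [-0.0021  0.0019  0.0019] rot deg [-0.23 -0.32  0.02] frac [-0.0026 -0.0035  0.0003] F [-4.2  0.1  2.8] t 20.93
foot [703.   99.5] 191 in stall x,y 3.5 0.8
```

Emit:
{"fn": "arm_command", "kwargs": {
  "steps": [
    {"dx":0.001,"dy":0,"dz":0.0008,"rx":0,"ry":0,"rz":0,"claw":0},
    {"dx":0.001,"dy":0,"dz":0.0008,"rx":0,"ry":0,"rz":0,"claw":0}
  ]
}}

```text
t: 21.22
eef_pos: [670.7, 103.4, 23.0]
tcp_rot: [-3.138, -0.702, -0.099]
ft_force: [-10.4, 0.3, 6.1]
opening: 0.5
```

```bash
python3 -c "
from h import *
go((669,102,21),-5.7,40)
cam('scene','s17');foot('s17',(700,100))
im=load('s17')[0][250:380,260:420,::-1]; cv2.imwrite('pics/c17.png',cv2.resize(im,None,fx=4,fy=4,interpolation=cv2.INTER_CUBIC))"
```

```text
pos [670.7 103.4  23. ] d mm [-2.5  1.5  0.5] frac [-0.0031  0.0019  0.0007] rot deg [-0.24 -0.22  0.04] frac [-0.0026 -0.0024  0.0004] F [-10.4   0.3   6.1] t 21.23
foot [703.8  99.4] 195 in stall x,y 4.3 0.8
```

View pics/c17.png

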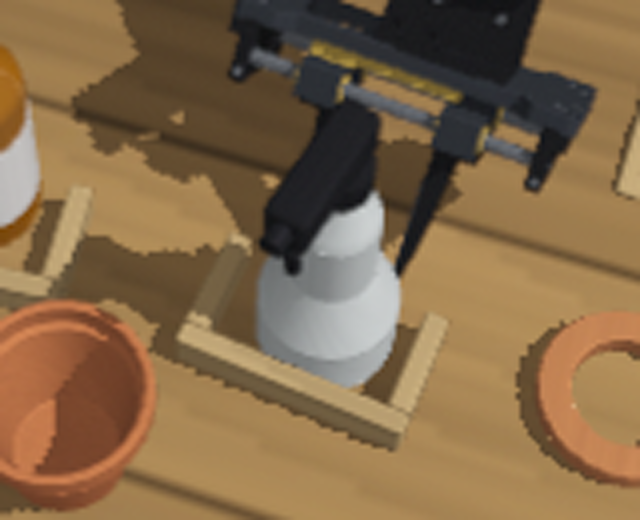

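Force has risen to 10 N and x = 4.3 mm, so it is against the back rail. I'll retreat straight back, then up.

Emit:
{"fn": "arm_command", "kwargs": {
  "steps": [
    {"dx":-0.005,"dy":0,"dz":-0.0042,"rx":0,"ry":0,"rz":0,"claw":0},
    {"dx":-0.012,"dy":0,"dz":-0.01,"rx":0,"ry":0,"rz":0,"claw":0},
    {"dx":-0.025,"dy":0,"dz":-0.021,"rx":0,"ry":0,"rz":0,"claw":0},
    {"dx":-0.03,"dy":0,"dz":-0.025,"rx":0,"ry":0,"rz":0,"claw":0},
    {"dx":-0.02,"dy":0,"dz":-0.03,"rx":0,"ry":0,"rz":0,"claw":0},
    {"dx":-0.01,"dy":0,"dz":-0.03,"rx":0,"ry":0,"rz":0,"claw":0},
    {"dx":0,"dy":0,"dz":0,"rx":0,"ry":0,"rz":0,"claw":0},
    {"dx":0,"dy":0,"dz":0,"rx":0,"ry":0,"rz":0,"claw":0}
  ]
}}

```text
t: 22.28
eef_pos: [542.6, 115.7, 44.6]
tcp_rot: [-3.137, -0.706, -0.099]
ft_force: [-0.5, -0.5, -0.4]
opening: 0.497
```

```bash
python3 -c "
from h import *
go((669,102,21),-5.7,40)
cam('scene','s18');foot('s18',(700,100));cam('top','t18');foot('t18',(703,99)); s=env.state(); print(abs(s['qvel']).max())
a=load('scene0')[0].astype(int);b=load('s18')[0].astype(int)
for n,(u0,u1,v0,v1) in dict(tray=(450,560,280,415),ring=(390,440,325,370),pot=(250,297,328,375),amber=(236,268,245,308),bonsai=(85,178,185,275),trowel=(218,245,205,250),marker=(412,436,247,300)).items(): print(n,np.abs(a-b)[v0:v1,u0:u1].mean().round(2))
X,P,C=cloud('s18',(0,640,0,480));m=(np.hypot(*(X[:,:2]-[703.5,99.5]).T)<21)
for z0,z1 in((80,100),(100,115)):
  k=m&(X[:,2]>z0)&(X[:,2]<z1);print(z0,X[k].mean(0).round(1))
"
```

```text
pos [542.6 115.7  44.6] d mm [ 81.4   1.6 100.5] frac [0.1017 0.0019 0.1257] rot deg [-0.28 -0.48  0.01] frac [-0.0031 -0.0053  0.0001] F [-0.5 -0.5 -0.4] t 22.27
foot [703.7  99.4] 192 in stall x,y 4.2 0.8
foot [703.1 101.8] 65 in stall x,y 3.4 3.1
0.002171724059308696
tray 3.48
ring 5.01
pot 4.64
amber 7.68
bonsai 4.55
trowel 5.83
marker 5.14
80 [nan nan nan]
100 [nan nan nan]<string>:9: RuntimeWarning: Mean of empty slice.
  ret = um.true_divide(
```

View pics/s18.png

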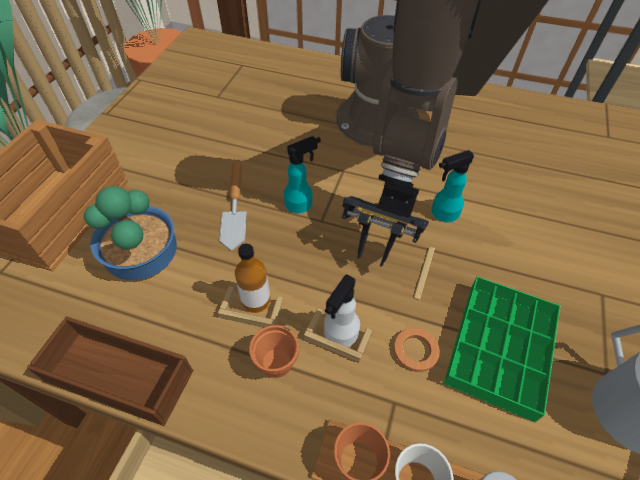

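View pics/t18.png

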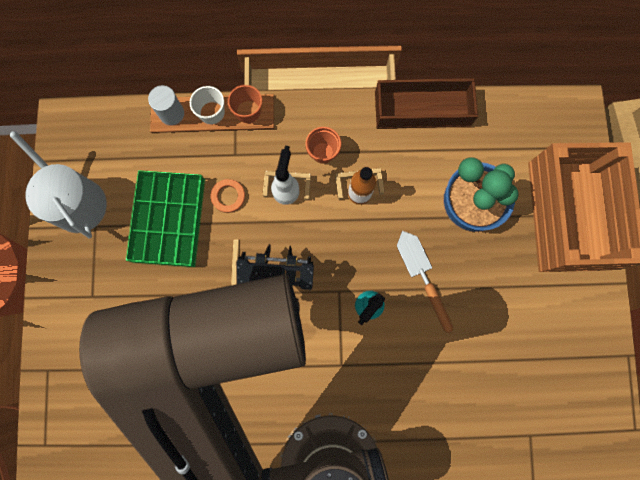

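```bash
python3 -c "
from h import *
print(env.job_done())"
```

```text
the job is handed in; nothing more can be done
None
```

The aluminium spray bottle is standing in the empty stall against its back rail, and the job is handed in. I pushed low on its foot with two half-open, tilted fingers, first sideways onto the stall's centre line and then straight in. The push force rose from about 5 N to 10 N when it met the rail, and I then backed the hand off.

**Last checks:**

| Check | Result |
|---|---|
| Bottle in the stall frame, scene view | x = 4.2 mm, y = 0.8 mm |
| Bottle in the stall frame, top view | x = 3.4 mm, y = 3.1 mm (weaker fit, fewer pixels) |
| Limits | x from -6 to 10 mm, y within 18 mm |
| Hand | About 160 mm from the bottle, with zero force and at rest |
| Time used | 22.3 s of 64 s |

- **Agreement:** The two views differ by about 2 mm in y; both are well inside the limits.
- **Other objects:** In the final pictures everything else looks to be where it started. I judged that by eye and from small differences between the pictures, some of which the noise and changed shadows may account for. I did not measure each object's position again.
- **Lean:** My numeric check of the bottle's lean returned no points, so I judged it upright only from the pictures.
- **Change of plan:** The first wrist position for the second push was out of reach, so I lifted clear and came back with the wrist turned the other way. The bottle did not move while I did that.

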